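# Reset a breaker under its push-latch cover

## Task

One of the four breakers in the bench's breaker box has been switched off: press the free edge of the clear cover so that it pops open, push that breaker's lever over to match the other three, then swing the cover back down and press it until it latches shut. Work gently with the fingertips; pick nothing up, leave the other breakers on and the things lying about where they are.

Things in the scene. Friction and masses are not known exactly. Their poses are not given: they have to be found in the camera images.
- power_box: grey breaker box screwed to the bench, 140 (x) by 204 (y) mm, walls 85 mm high, 4 mm thick; origin: centre of its underside, x from its front (robot side) to its hinge side, z up. Between front wall (inner face x = -66 mm) and breakers the floor is 52 mm above the bench, with a latch body 66 mm high at mid front (x below -55 mm, 30 mm wide)
- cover (a joint): angle (rad) of the clear cover hinged on the box's rear top edge: 0 = latched shut, level, top 97 mm above the bench; -0.0375 = pressed to its (gasket) stop; never force it below -0.05; 1.92 = fully open, 20 degrees past upright, top edge 218 mm above the bench. Latched: press the free edge down to the stop and let go, and a spring swings it fully open in about 2 s. A damped spring (under 0.3 N m) resists closing
- cover_press (a point): where to press: top face, middle of the grey ribbed edge bar, 118 mm from the hinge axis; z out of the cover's outer face, -x to its free edge. Stop 4.4 mm below the latched height; 3 to 6 N needed. To relatch, push from open down to the stop and let go: it rises 4.4 mm to angle 0 and stays; short of the stop it springs open again; one press more opens it
- cover_hinge (a point): point on the cover's hinge axis at mid width: in the box at x = 62 mm, y = 0, 92 mm above the bench, level with the cover's underside. The cover reaches 134 mm from this axis, is 200 mm wide along y, 5 mm thick, and carries a latch tongue 44 mm long under the middle of its edge bar
- lever_a (a joint): angle in rad of breaker lever a: 0 = off (leaning 26 degrees towards the box's front, -x), 0.9 = on (leaning as far towards the hinge side, +x). It stays where it is left; stop at each end; takes about 1 to 4 N
- lever_a_tip (a point): middle of the top edge of black lever a, a flat paddle 26 mm wide (y), 6 mm thick, reaching 22 mm from its pivot, on the box's line x = -8 mm, 56 mm above the bench, level with the white face (45 mm long in x) of its breaker. Four equal breakers stand side by side at y = -54, -18, 18, 54 mm in the box; they change places between runs
- lever_b (a joint): angle in rad of breaker lever b: 0 = off (leaning 26 degrees towards the box's front, -x), 0.9 = on (leaning as far towards the hinge side, +x). It stays where it is left; stop at each end; takes about 1 to 4 N
- lever_b_tip (a point): middle of the top edge of black lever b, a flat paddle 26 mm wide (y), 6 mm thick, reaching 22 mm from its pivot, on the box's line x = -8 mm, 56 mm above the bench, level with the white face (45 mm long in x) of its breaker. Four equal breakers stand side by side at y = -54, -18, 18, 54 mm in the box; they change places between runs
- lever_c (a joint): angle in rad of breaker lever c: 0 = off (leaning 26 degrees towards the box's front, -x), 0.9 = on (leaning as far towards the hinge side, +x). It stays where it is left; stop at each end; takes about 1 to 4 N
- lever_c_tip (a point): middle of the top edge of black lever c, a flat paddle 26 mm wide (y), 6 mm thick, reaching 22 mm from its pivot, on the box's line x = -8 mm, 56 mm above the bench, level with the white face (45 mm long in x) of its breaker. Four equal breakers stand side by side at y = -54, -18, 18, 54 mm in the box; they change places between runs
- lever_d (a joint): angle in rad of breaker lever d: 0 = off (leaning 26 degrees towards the box's front, -x), 0.9 = on (leaning as far towards the hinge side, +x). It stays where it is left; stop at each end; takes about 1 to 4 N
- lever_d_tip (a point): middle of the top edge of black lever d, a flat paddle 26 mm wide (y), 6 mm thick, reaching 22 mm from its pivot, on the box's line x = -8 mm, 56 mm above the bench, level with the white face (45 mm long in x) of its breaker. Four equal breakers stand side by side at y = -54, -18, 18, 54 mm in the box; they change places between runs
- tape_roll: cardboard tape roll lying flat, 100 mm across, 24 mm high; bystander; origin at the centre of its underside
- paint_jar: glass paint jar with a steel cap, 60 mm across, 70 mm high; bystander; origin at the centre of its underside
- screwdriver: screwdriver with a wooden handle lying on the bench in front of the box, 190 mm long; bystander; origin near its middle on the bench, x from handle to tip
- thread_reel: wooden thread reel, 40 mm across, 50 mm high; bystander; origin at the centre of its underside
- glue_bottle: white glue bottle, 56 mm across, 150 mm high; bystander; origin at the centre of its underside
- brush: wooden brush lying on the bench, 200 mm long; bystander; origin near its middle on the bench, x from handle to bristles
- puppet_head: carved wooden puppet head on its neck, 72 mm across, 98 mm high; bystander; origin at the centre of its underside

How it is judged:
By the outcome, as a careful person would: the job done as asked, in the order asked, and still so for the second after the job is handed in, with the robot touching nothing.
It also fails if it takes over 56 s, if anything falls off the work surface, if the arm or the gripper's body presses on something with over 40 N, if the wrist force passes 120 N, or if a joint passes its speed limit or range.

## Robot

A 6-joint arm with a two-finger parallel gripper is mounted at the origin on the work surface. World frame = base frame: x ahead of the robot, y to its left, z up, the work surface at z = 0. Lengths are in mm, angles in rad, forces in N, time in s.
With the tool pointing down it reaches from about 350 to 775 mm from the base axis. Payload 7.3 kg.
Tool frame: the origin (TCP) lies midway between the tips of the shut fingers; the grasp point (between the pads) lies 19 mm behind it; z points along the fingers, y is the direction in which the jaws open and shut (so a half turn about z gives the same grasp; the last joint's range is limited). The gripper opens to 92 mm and grips with 3 to 60 N. Pads are 19 mm wide; open, the fingers measure 130 mm over their backs; the gripper's body (75 mm by 190 mm) begins 47 mm behind the grasp point.
Start: joints at [1.122, 0.342, 1.524, -0, 1.275, -0.146], TCP at [156.537, 501.14, 226.741] pointing down, gripper open.
Joint ranges: [-2.53, 2.53], [-0.77, 2.02], [0.04, 2.7], [-1, 4.14], [0.28, 2.66], [-3.11, 3.11]. Speed limits (rad/s): [2.57, 2.57, 3.14, 3.14, 3.14, 3.14].

## Interface

Orientations are given as [roll, pitch, yaw] about the fixed x, y, z axes, in that order (R = Rz(yaw) Ry(pitch) Rx(roll)).
In Python, from plant import readout, optics, job gives the robot as it stands.
- The arm moves only by the tool drive_tool, never from a script. Its argument "series" is a list of rows, each a list of 4 numbers: the shift along the world's x, y, z in mm, then the turn about the world's z in degrees. A call has 1 to 12 rows; each row shifts and turns the commanded pose from where the row before left it; what a row does not reach is not made up. A row lasts 1/10 s, in which the tool goes at most 50 mm and 8.59 degrees, less where a joint would pass 70% of its speed; a pose out of reach is approached as far as the arm can. A call with a gripper value outside its range is refused whole. "hand" is the closure, from 0 (fully open) to 1 (shut), set as the call begins (left out, the last holds). The fingers move at their own pace and stop on an object; the grip force is fixed at half the most. Time passes only in rows, so rows that do not move let the fingers close. It gives the time, the measured TCP pose, the force and the opening at its end, in the units of the state.
- readout.get_obs(): the state, without advancing time (a new reading comes with each control period).
- optics.capture(name): name is "scene" or "top"; returns a dict with "image" (480x640x3 uint8, blue, green, red), "depth" (480x640 float32, mm along the optical axis (not along the pixel's ray), 0 where there is no reading), "vfov" (degrees; the focal length in pixels is half the picture's height over the tangent of half this angle, whatever the lens; pixels are square), "cx", "cy" (the principal point, pixels), "eye" and "rotation" of the camera in the world. Camera axes: x right, y down, z forward; pixel columns grow to the right and rows downward; lengths in mm; the calibration is good to about 2 mm. A picture is of the moment at which its call begins.
- job.close_job(): hands the job in, once; it reports no verdict.
The state is a dict: "time": time; "joint_positions": joint angles; "dq": joint speeds; "tau": joint torques, N m; "tool_pos": TCP position; "tcp_rot": TCP orientation; "contact_force": force on the tool from outside, world axes, zero at the start; "moment": the same for the moment, N m; "grip_width": finger opening in mm.
Only numpy, scipy, OpenCV 4.12 (cv2) and the standard library are available. Lean on these libraries where they do the work, as an engineer would, in place of code of your own. Each camera call takes 0.05 s, during which the arm holds its last target.

## Working session

There is one attempt and no reset: what is moved stays moved. The work goes in short steps, Python scripts to look and compute and a tool call to move; the robot and the scene stay as the last step left them, time stands still between calls to the robot, and variables do not carry over. Pictures are saved under pics/ and viewed, and the job is handed in when it is done.

Besides the shell and the picture viewer there is one more tool, called after "Request:" as name([rows], argument=value, ...), one row to a line, values as JSON. drive_tool: Moves the arm, as the interface text tells. Its arguments: {"type":"object","properties":{"series":{"type":"array"},"hand":{"type":"number"}},"required":["series"]}

```bash
mkdir -p pics; cat > h.py <<'E'
import numpy as np, cv2, pickle
from plant import readout, optics, job
def cap(name,fn):
    c=optics.capture(name); cv2.imwrite('pics/%s.png'%fn,c['image']); pickle.dump(c,open('%s.pkl'%fn,'wb')); return c
def load(fn): return pickle.load(open(fn+'.pkl','rb'))
def f(c): return c['image'].shape[0]/2/np.tan(np.radians(c['vfov'])/2)
def px(c,u,v,d=None):
    if d is None: d=float(np.median(c['depth'][v-1:v+2,u-1:u+2]))
    p=np.array([(u-c['cx'])/f(c)*d,(v-c['cy'])/f(c)*d,d]); return np.array(c['rotation'])@p+np.array(c['eye'])
def atz(c,u,v,z):
    r=np.array(c['rotation'])@np.array([(u-c['cx'])/f(c),(v-c['cy'])/f(c),1.]); e=np.array(c['eye']); return e+r*(z-e[2])/r[2]
def proj(c,p):
    q=np.array(c['rotation']).T@(np.array(p)-np.array(c['eye'])); return q[0]/q[2]*f(c)+c['cx'],q[1]/q[2]*f(c)+c['cy']
def crop(c,u0,v0,u1,v1,s,fn): cv2.imwrite('pics/%s.png'%fn,cv2.resize(c['image'][v0:v1,u0:u1],None,fx=s,fy=s,interpolation=cv2.INTER_CUBIC))
E
python3 - <<'E'
from h import *
print(readout.get_obs())
for n in('scene','top'):
    c=cap(n,n+'0'); print(n,c['eye'],c['rotation'],c['vfov'],c['cx'],c['cy'])
E
```

```text
{'time': 0.0, 'joint_positions': array([ 1.12201923e+00,  3.42722626e-01,  1.52503443e+00,  1.61454480e-05,
        1.27541343e+00, -1.45973104e-01]), 'dq': array([ 5.51027794e-05, -7.69536493e-04, -4.40894888e-04,  1.20520540e-03,
        1.60826311e-03,  4.73240520e-04]), 'tau': array([ 1.16684889e-03, -4.31244063e+01, -2.44220692e+01,  7.17830588e-02,
        5.60155569e-02, -1.13517217e-04]), 'tool_pos': array([156.33034231, 500.74480473, 226.0389467 ]), 'tcp_rot': array([-3.14003384e+00, -2.44779206e-04,  2.83878376e+00]), 'contact_force': array([ 0.09802022, -1.11578745, -0.2275217 ]), 'moment': array([-0.05202487,  0.0284638 ,  0.04213035]), 'grip_width': 91.55001332276177}
scene [1470.12260427 -214.21361241  766.2293762 ] [-2.14390509 -0.0132225   1.36863357] 52.29734930190661 308.9175158322861 242.02067237809933
top [ 305.85413519    6.35597273 1516.15082102] [-3.03340312 -0.00451071 -1.59603275] 47.535323776932756 308.6896135922513 244.5351971995428
```

View pics/scene0.png

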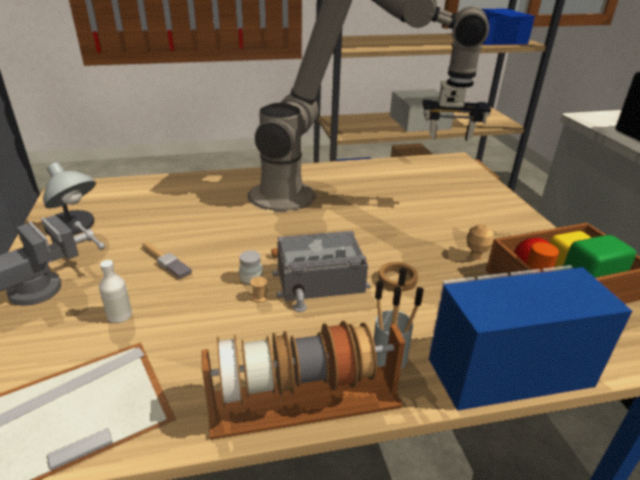

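View pics/top0.png

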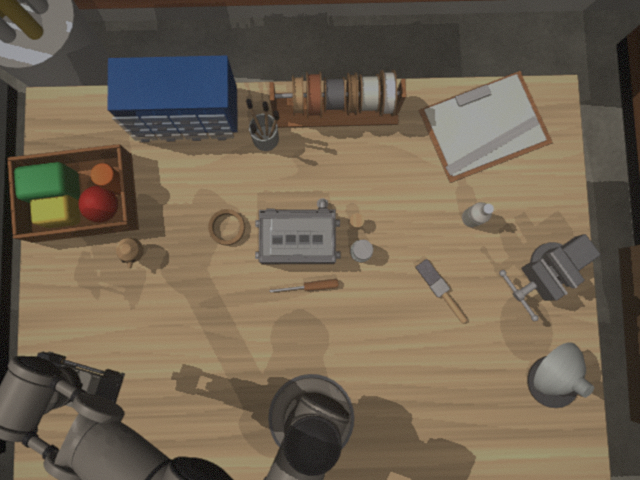

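```bash
sed -i "s/^def f(c)/from scipy.spatial.transform import Rotation as Ro\ndef f(c)/; s/np.array(c\['rotation'\])/RR(c)/g" h.py; echo "def RR(c): return Ro.from_euler('xyz',c['rotation']).as_matrix()" >> h.py
python3 - <<'E'
from h import *
c=load('top0');s=load('scene0')
crop(c,240,190,400,310,5,'t0c'); crop(s,230,210,430,330,4,'s0c')
print(proj(c,[0,0,0]),proj(s,[0,0,0]))
for u,v in [(255,207),(338,207),(341,265),(258,265),(298,257),(298,236),(200,300),(400,300),(228,228)]: print(u,v,px(c,u,v).round(1))
E
```

```text
(np.float64(311.36319003064636), np.float64(417.3555827775292)) (np.float64(280.8245039777063), np.float64(194.50237464806108))
255 207 [5.804e+02 1.439e+02 2.000e-01]
338 207 [574.6 -89.9   0.7]
341 265 [410.9 -93.5  -3.3]
258 265 [416.7 138.2  -3. ]
298 257 [427.7  24.8  97.4]
298 236 [483.   23.5  96.6]
200 300 [323.5 300.1  -1.9]
400 300 [ 309.6 -253.     3.3]
228 228 [522.6 220.5   0. ]
```

View pics/t0c.png

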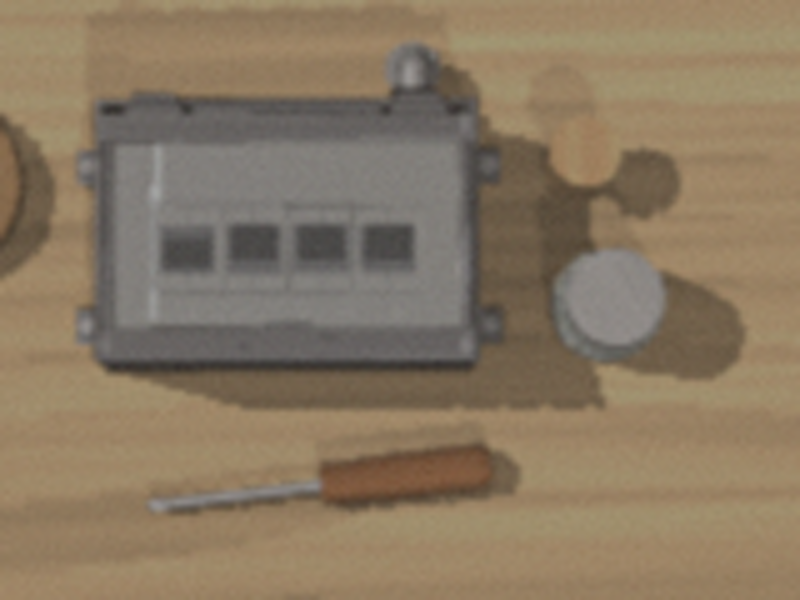

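View pics/s0c.png

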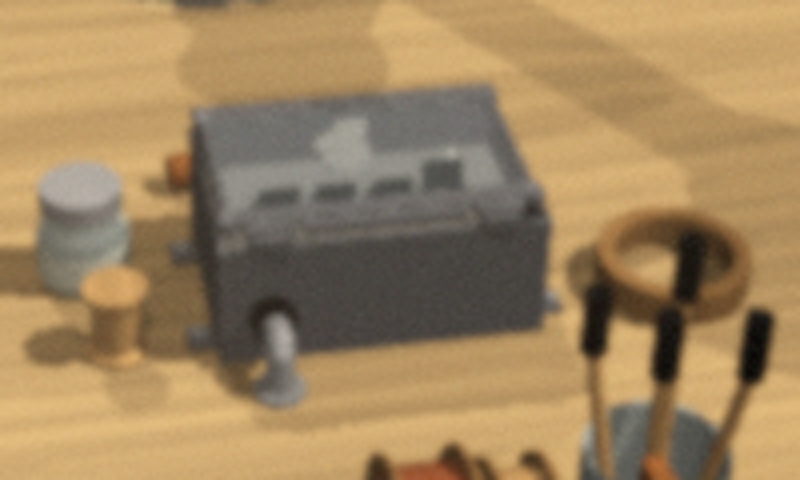

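```bash

python3 - <<'E'
from h import *
c=load('top0')
A=lambda u,v,z: atz(c,240+u/5-.4,190+v/5-.4,z)
for n,u,v,z in [('fl',98,362,97),('fr',477,360,97),('bl',97,100,92),('br',475,98,92),('L1',188,250,68),('L2',254,244,68),('L3',321,243,68),('L4',388,245,68),('midbar',288,343,97),('sdtip',152,506,5),('sdbutt',490,465,10)]: print(n,A(u,v,z).round(1))
# box mask from depth
d=c['depth']; vv,uu=np.mgrid[190:310,240:400]
fx=f(c); P=np.stack([(uu-c['cx'])/fx*d[190:310,240:400],(vv-c['cy'])/fx*d[190:310,240:400],d[190:310,240:400]],-1)@RR(c).T+np.array(c['eye'])
m=(P[...,2]>80)&(P[...,2]<115)&(uu<342)&(vv<268)
pts=P[m][:,:2].astype(np.float32); r=cv2.minAreaRect(pts); print(m.sum(),r, cv2.boxPoints(r).round(1).tolist())
print(np.median(P[m][:,2]))
E
```

```text
fl [417.2 126.3  97. ]
fr [413.3 -71.5  97. ]
bl [556.5 125.1  92. ]
br [552.7 -74.9  92. ]
L1 [478.3  79.7  68. ]
L2 [480.6  44.4  68. ]
L3 [480.3   8.5  68. ]
L4 [478.3 -27.3  68. ]
midbar [424.6  27.   97. ]
sdtip [343.9 105.5   5. ]
sdbutt [361.6 -81.7  10. ]
4019 ((487.35699462890625, 26.05638885498047), (202.20523071289062, 144.87847900390625), 88.95572662353516) [[413.1000061035156, -73.69999694824219], [557.9000244140625, -76.30000305175781], [561.5999755859375, 125.80000305175781], [416.79998779296875, 128.5]]
95.58298164730263
```

The lever nearest +y stands out: it looks set toward the robot, so off. I'll confirm that once the cover is open. The box is at about (486, 26) with yaw about -1.1°, and the press point is at about (430, 27, 97).

Request:
drive_tool([
  [20,-40,0,1.35],
  [20,-40,0,1.35],
  [23,-40,0,1.35],
  [23,-40,0,1.35],
  [23,-40,0,1.35],
  [23,-40,0,1.35],
  [23,-40,0,1.35],
  [23,-40,0,1.35],
  [23,-40,0,1.35],
  [23,-38,0,1.35],
  [25,-38,0,1.35],
  [25,-38,0,1.35],
], hand=1)

```text
time: 1.3
tool_pos: [431.0, 25.3, 226.6]
tcp_rot: [3.141, -0.0, 3.122]
contact_force: [0.7, 0.9, -0.8]
grip_width: 2.2
```

Request:
drive_tool([
  [0,0,0,0],
  [0,0,0,0],
  [0,0,0,0],
])

```text
time: 1.6
tool_pos: [429.8, 27.9, 226.5]
tcp_rot: [3.141, -0.001, 3.122]
contact_force: [-0.5, 0.0, 0.2]
grip_width: 0.4
```

Request:
drive_tool([
  [0,0,-30,0],
  [0,0,-30,0],
  [0,0,-25,0],
  [0,0,-20,0],
  [0,0,-10,0],
  [0,0,-5,0],
  [0,0,0,0],
  [0,0,0,0],
])

```text
time: 2.4
tool_pos: [431.0, 27.3, 107.5]
tcp_rot: [-3.142, 0.001, 3.122]
contact_force: [-0.5, -1.1, 0.7]
grip_width: 0.6
```

```bash

python3 - <<'E'
from h import *
s=cap('scene','s1'); crop(s,230,170,430,320,4,'s1c')
c=cap('top','t1'); crop(c,240,190,400,310,5,'t1c')
E
```

```text
(no output)
```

View pics/s1c.png

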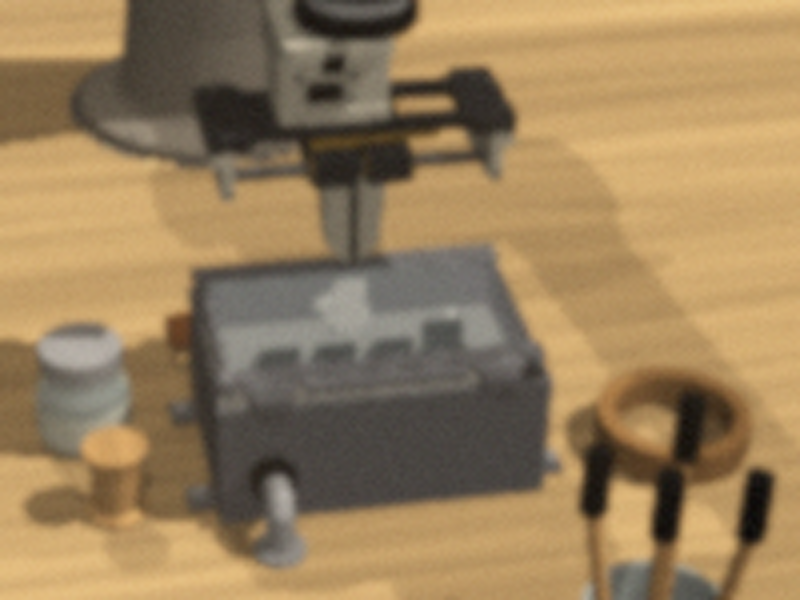

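View pics/t1c.png

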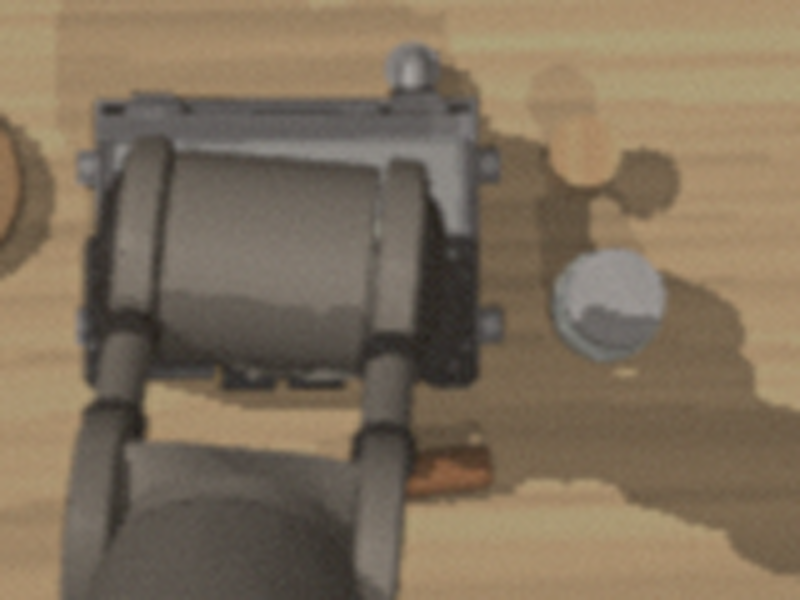

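The shut fingers taper to about 20 mm and stand over the middle of the edge bar, at crop pixel (350, 260). Next I press down slowly.

Request:
drive_tool([
  [0,0,-4,0],
  [0,0,-3,0],
  [0,0,-2,0],
  [0,0,-1,0],
  [0,0,0,0],
])

```text
time: 3.0
tool_pos: [430.4, 27.1, 96.6]
tcp_rot: [3.141, -0.001, 3.121]
contact_force: [-0.3, -0.3, 1.4]
grip_width: 0.5
```

Request:
drive_tool([
  [0,0,-1,0],
  [0,0,0,0],
])

```text
time: 3.2
tool_pos: [430.4, 27.1, 95.7]
tcp_rot: [3.142, -0.0, 3.122]
contact_force: [-1.3, -0.6, 1.1]
grip_width: 0.4
```

Request:
drive_tool([
  [0,0,-1,0],
  [0,0,0,0],
])

```text
time: 3.4
tool_pos: [430.4, 27.1, 94.7]
tcp_rot: [3.142, -0.0, 3.122]
contact_force: [-2.3, -0.5, 1.7]
grip_width: 0.5
```

Request:
drive_tool([
  [0,0,-1,0],
  [0,0,0,0],
])

```text
time: 3.6
tool_pos: [430.4, 27.1, 93.8]
tcp_rot: [3.142, -0.0, 3.122]
contact_force: [-2.4, -0.4, 5.4]
grip_width: 0.8
```

Request:
drive_tool([
  [0,0,-0.5,0],
  [0,0,0,0],
])

```text
time: 3.8
tool_pos: [430.5, 27.1, 93.6]
tcp_rot: [3.142, 0.0, 3.122]
contact_force: [-3.1, -0.8, 7.0]
grip_width: 0.1
```

Request:
drive_tool([
  [0,0,-0.5,0],
  [0,0,0,0],
])

```text
time: 4.0
tool_pos: [430.5, 27.1, 93.3]
tcp_rot: [-3.142, 0.0, 3.122]
contact_force: [-4.0, -0.7, 9.8]
grip_width: 0.2
```

Request:
drive_tool([
  [0,0,-0.5,0],
  [0,0,0,0],
])

```text
time: 4.2
tool_pos: [430.5, 27.1, 93.1]
tcp_rot: [-3.142, 0.0, 3.122]
contact_force: [-6.1, -0.6, 14.0]
grip_width: 0.6
```

The force is climbing steeply at the stop (14 N), so I let go and back away.

Request:
drive_tool([
  [-5,0,30,0],
  [-20,0,40,0],
  [-20,0,40,0],
  [-20,0,40,0],
  [0,0,0,0],
  [0,0,0,0],
  [0,0,0,0],
  [0,0,0,0],
  [0,0,0,0],
  [0,0,0,0],
  [0,0,0,0],
  [0,0,0,0],
])

```text
time: 5.4
tool_pos: [365.5, 27.1, 242.1]
tcp_rot: [3.141, -0.0, 3.122]
contact_force: [-0.7, -0.3, 0.0]
grip_width: 0.1
```

Request:
drive_tool([
  [0,0,0,0],
  [0,0,0,0],
  [0,0,0,0],
  [0,0,0,0],
  [0,0,0,0],
  [0,0,0,0],
  [0,0,0,0],
  [0,0,0,0],
  [0,0,0,0],
  [0,0,0,0],
  [0,0,0,0],
  [0,0,0,0],
])

```text
time: 6.6
tool_pos: [365.5, 27.1, 242.2]
tcp_rot: [3.141, -0.0, 3.122]
contact_force: [0.2, -0.1, 0.2]
grip_width: 0.4
```

```bash

python3 - <<'E'
from h import *
s=cap('scene','s2'); crop(s,230,170,430,320,4,'s2c')
c=cap('top','t2'); crop(c,240,190,400,310,5,'t2c')
E
```

```text
(no output)
```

View pics/s2c.png

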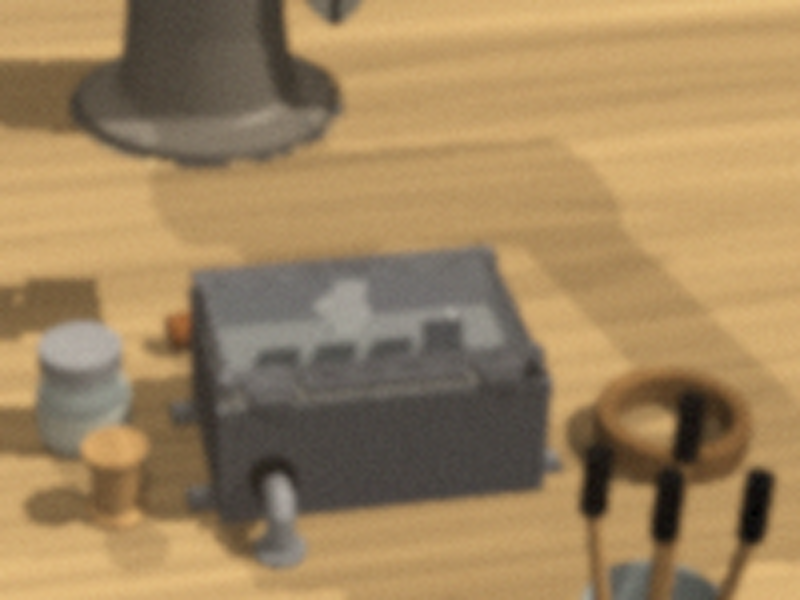

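View pics/t2c.png

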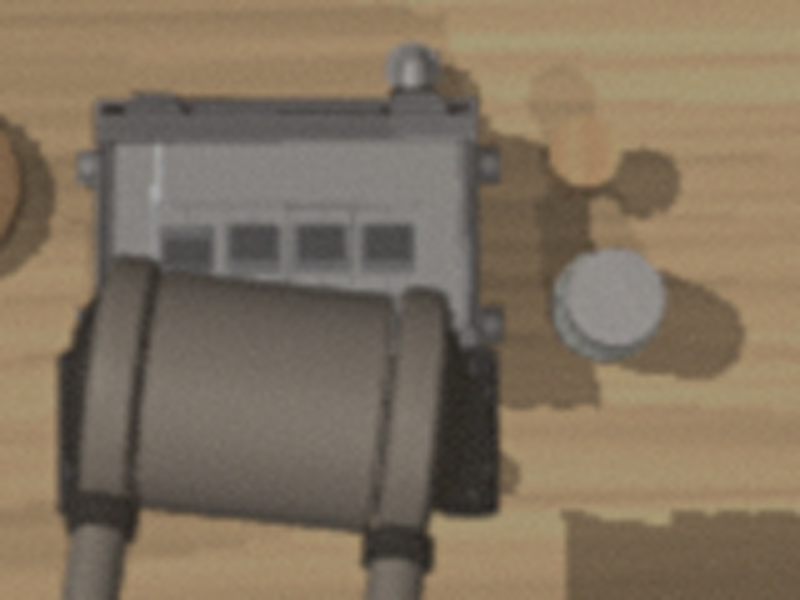

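The picture shows the cover still shut at the same outline, so the stop wasn't quite reached. I'll press again, slightly deeper.

Request:
drive_tool([
  [20,0,-40,0],
  [20,0,-40,0],
  [20,0,-40,0],
  [4,0,-20,0],
  [0,0,-3,0],
  [0,0,0,0],
  [0,0,0,0],
])

```text
time: 7.4
tool_pos: [430.0, 27.1, 100.4]
tcp_rot: [-3.141, 0.002, 3.122]
contact_force: [1.2, -0.2, 0.4]
grip_width: 0.6
```

Request:
drive_tool([
  [0,0,-3,0],
  [0,0,0,0],
])

```text
time: 7.6
tool_pos: [429.7, 27.1, 97.0]
tcp_rot: [-3.142, 0.002, 3.122]
contact_force: [-0.4, 0.4, 0.5]
grip_width: 0.4
```

Request:
drive_tool([
  [0,0,-1.5,0],
  [0,0,0,0],
])

```text
time: 7.8
tool_pos: [429.8, 27.1, 95.1]
tcp_rot: [-3.142, 0.001, 3.122]
contact_force: [-0.8, -0.0, 1.6]
grip_width: 0.3
```

Request:
drive_tool([
  [0,0,-1.5,0],
  [0,0,0,0],
  [0,0,0,0],
])

```text
time: 8.1
tool_pos: [429.8, 27.1, 93.7]
tcp_rot: [-3.142, 0.001, 3.122]
contact_force: [-1.9, -0.3, 5.7]
grip_width: 0.4
```

Request:
drive_tool([
  [0,0,-1,0],
  [0,0,0,0],
  [0,0,0,0],
])

```text
time: 8.4
tool_pos: [429.8, 27.1, 93.2]
tcp_rot: [-3.142, 0.001, 3.122]
contact_force: [-3.3, -0.4, 12.5]
grip_width: 0.4
```

Request:
drive_tool([
  [0,0,-0.8,0],
  [0,0,0,0],
  [0,0,0,0],
])

```text
time: 8.7
tool_pos: [429.9, 27.1, 92.8]
tcp_rot: [-3.141, 0.001, 3.122]
contact_force: [-5.3, 0.5, 17.5]
grip_width: 0.3
```

Request:
drive_tool([
  [0,0,3,0],
  [0,0,3,0],
  [0,0,3,0],
  [0,0,0,0],
])

```text
time: 9.1
tool_pos: [429.6, 27.1, 100.6]
tcp_rot: [3.141, 0.0, 3.122]
contact_force: [0.2, -0.2, 0.1]
grip_width: 0.5
```

```bash

python3 - <<'E'
from h import *
s=cap('scene','s3'); crop(s,230,170,430,320,4,'s3c')
E
```

```text
(no output)
```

View pics/s3c.png

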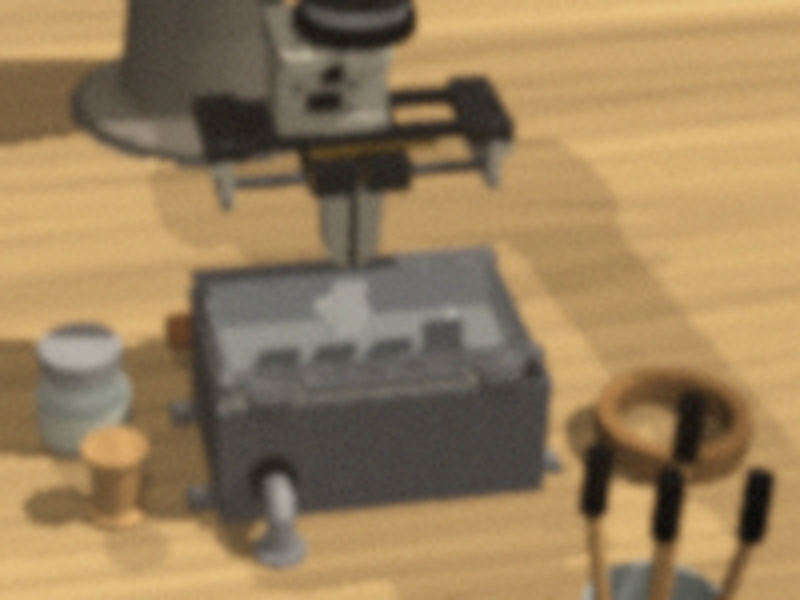

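Request:
drive_tool([
  [0,0,-3,0],
  [0,0,-3,0],
  [0,0,-2,0],
  [0,0,-1,0],
  [0,0,-0.5,0],
  [0,0,0,0],
])

```text
time: 9.75
tool_pos: [429.6, 27.1, 92.3]
tcp_rot: [-3.141, 0.001, 3.122]
contact_force: [-5.9, 0.3, 21.0]
grip_width: 0.4
```

```bash

python3 - <<'E'
from h import *
r=load('s3'); r0=load('s0')if 0 else load('scene0')
s=cap('scene','s4'); o=readout.get_obs(); print(o['tool_pos'],o['contact_force'])
g=lambda c,a:cv2.cvtColor(c['image'],cv2.COLOR_BGR2GRAY)[a[1]:a[3],a[0]:a[2]].astype(np.float32)
for n,a in [('coverR',(325,228,360,255)),('coverL',(275,232,315,250)),('boxside',(285,265,365,300)),('reel',(245,270,275,300))]:
    A,B=g(r,a),g(s,a); w=cv2.createHanningWindow(A.shape[::-1],cv2.CV_32F); print(n,cv2.phaseCorrelate(A,B,w),cv2.phaseCorrelate(g(r0,a),A,w))
m=lambda c:[c['depth'][v0:v1,u0:u1] for u0,v0,u1,v1 in [(335,234,346,246),(282,238,300,246)]]
for c in (r0,r,s): print([float(np.median(x)) for x in m(c)])
print([proj(s,[430,27+d,97]) for d in(-90,90)],[proj(s,[430,27+d,92.6]) for d in(-90,90)])
E
```

```text
[429.62487854  27.12302761  92.26677675] [-6.05592819  0.88892297 21.3008724 ]
coverR ((-0.5208260160531175, 0.574298184435543), 0.9812247718803186) ((-0.0527219516493993, 0.4087877461875937), 1.0869741645860083)
coverL ((-0.10565842277385684, 0.6725271488337174), 1.0170363535483677) ((-4.683364200725396, -0.10029552725827884), 0.16857762734095255)
boxside ((0.08295266035609927, 0.07762468468907358), 1.1038551694817014) ((-0.03509003522792398, -0.0821790420269295), 1.124247125784556)
reel ((0.18164498498071247, -0.16976017215798045), 0.9604166507720947) ((-0.22864025930140564, 0.09342129887480688), 0.5979716841379802)
[1251.705078125, 1240.5732421875]
[1253.697021484375, 1242.7469482421875]
[1258.9381103515625, 1247.8447265625]
[(np.float64(281.5866305163592), np.float64(239.11101034601631)), (np.float64(349.8300617446513), np.float64(232.4239061324525))] [(np.float64(281.61612446678305), np.float64(240.56637758580771)), (np.float64(349.73144200970705), np.float64(233.855736499522))]
```

Request:
drive_tool([
  [-10,0,30,0],
  [-30,0,30,0],
  [-30,0,30,0],
  [0,0,0,0],
])

```text
time: 10.2
tool_pos: [358.2, 27.3, 183.4]
tcp_rot: [-3.141, 0.004, 3.122]
contact_force: [1.3, 0.2, 0.2]
grip_width: 0.6
```

```bash
cat > chk.py <<'E'
from h import *
import sys
r0=load('scene0'); s=cap('scene',sys.argv[1]); crop(s,230,170,430,320,4,sys.argv[1]+'c')
g=lambda c,a:cv2.cvtColor(c['image'],cv2.COLOR_BGR2GRAY)[a[1]:a[3],a[0]:a[2]].astype(np.float32)
for c in [load(x) for x in sys.argv[2:]]+[s]:
  a=(325,228,360,255); A,B=g(r0,a),g(c,a); w=cv2.createHanningWindow(A.shape[::-1],cv2.CV_32F); print(cv2.phaseCorrelate(A,B,w),[float(np.median(c['depth'][v0:v1,u0:u1])) for u0,v0,u1,v1 in [(335,234,346,246),(282,238,300,246)]])
E
python3 chk.py s5 s2 s3 s4
```

```text
((0.015245128732985336, 0.08631556847407218), 1.1101624612455014) [1254.238037109375, 1244.187744140625]
((-0.0527219516493993, 0.4087877461875937), 1.0869741645860083) [1253.697021484375, 1242.7469482421875]
((-0.3433678109572966, 0.5615135714817114), 1.0867194408251915) [1258.9381103515625, 1247.8447265625]
((-0.6548961477442923, 0.731881090254026), 0.8599840721475734) [1211.8343505859375, 1197.0511474609375]
```

Request:
drive_tool([
  [0,0,0,0],
  [0,0,0,0],
  [0,0,0,0],
  [0,0,0,0],
  [0,0,0,0],
  [0,0,0,0],
  [0,0,0,0],
  [0,0,0,0],
  [0,0,0,0],
  [0,0,0,0],
])

```text
time: 11.25
tool_pos: [359.6, 27.1, 181.0]
tcp_rot: [3.142, 0.0, 3.122]
contact_force: [0.0, 0.2, -0.1]
grip_width: 0.4
```

```bash
python3 chk.py s6
```

```text
((-1.0723101552156038, 0.8054284203032367), 0.8482651043330691) [1123.042236328125, 1103.5089111328125]
```

View pics/s6c.png

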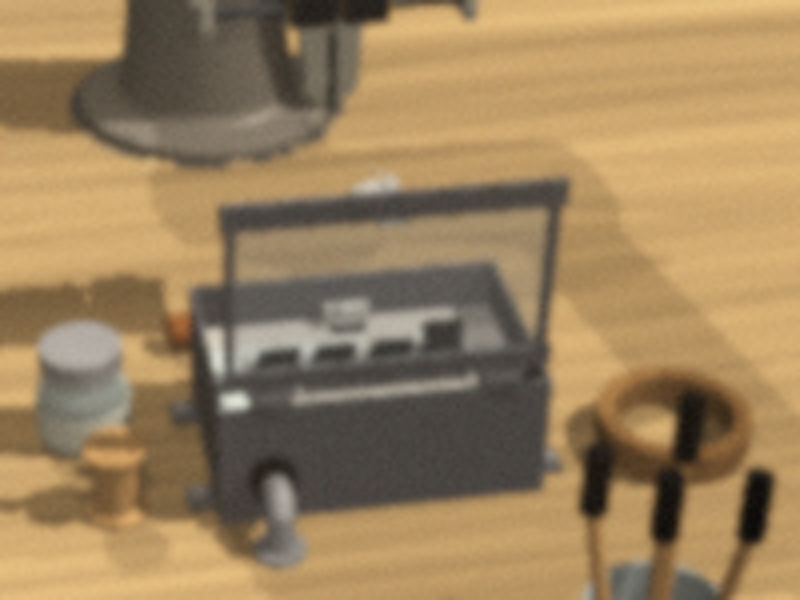

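The cover pops open, so the true stop reads about TCP z = 92.3. I wait for full opening and look again.

Request:
drive_tool([
  [0,0,0,0],
  [0,0,0,0],
  [0,0,0,0],
  [0,0,0,0],
  [0,0,0,0],
  [0,0,0,0],
  [0,0,0,0],
  [0,0,0,0],
])

```text
time: 12.1
tool_pos: [359.6, 27.2, 181.0]
tcp_rot: [3.141, 0.0, 3.122]
contact_force: [-0.4, 0.5, 0.5]
grip_width: 0.4
```

```bash
python3 - <<'E'
from h import *
s=cap('scene','s7'); crop(s,230,170,430,320,4,'s7c')
c=cap('top','t7'); crop(c,240,170,400,290,5,'t7c')
E
```

```text
(no output)
```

View pics/s7c.png

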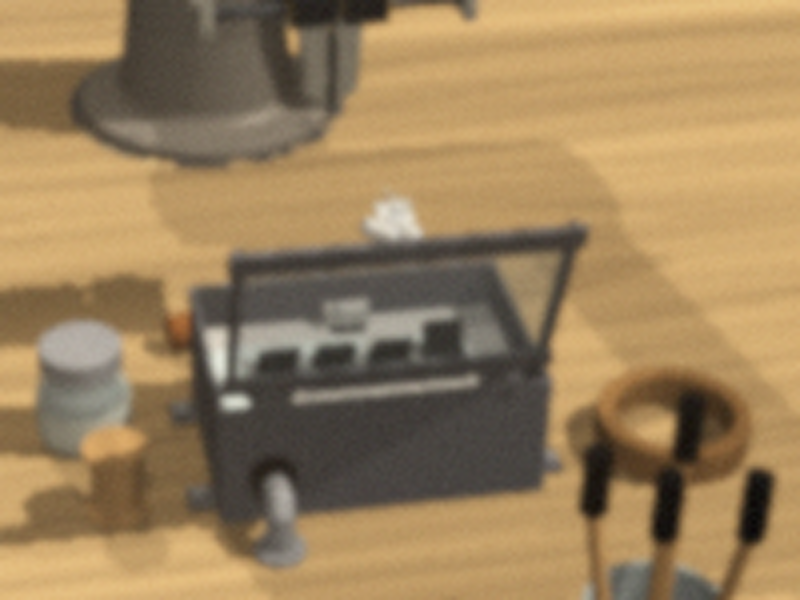

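View pics/t7c.png

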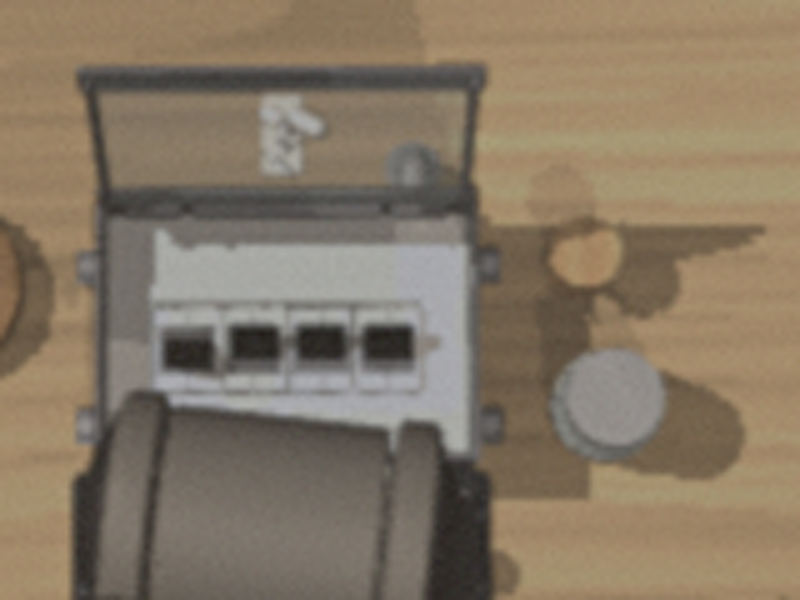

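All clear: the lever at +y (crop 188, 350) is off and the other three are on. Next I lower the shut fingers in front of it.

Request:
drive_tool([
  [20,13,0,0],
  [21,13,0,0],
  [21,13,0,0],
  [20,14,0,0],
  [0,0,-30,0],
  [0,0,-30,0],
  [0,0,-30,0],
  [0,0,-15,0],
  [0,0,-9,0],
  [0,0,0,0],
  [0,0,0,0],
])

```text
time: 13.3
tool_pos: [442.1, 80.1, 67.5]
tcp_rot: [3.141, 0.001, 3.122]
contact_force: [0.3, 0.1, -0.0]
grip_width: 0.5
```

Request:
drive_tool([
  [4,0,0,0],
  [4,0,0,0],
  [4,0,0,0],
  [0,0,0,0],
])

```text
time: 13.7
tool_pos: [454.5, 80.1, 67.3]
tcp_rot: [3.141, 0.001, 3.121]
contact_force: [-0.4, -0.3, -0.5]
grip_width: 0.4
```

Request:
drive_tool([
  [3,0,0,0],
  [3,0,0,0],
  [2,0,0,0],
  [2,0,0,0],
  [2,0,0,0],
  [0,0,0,0],
])

```text
time: 14.3
tool_pos: [466.0, 80.1, 66.9]
tcp_rot: [3.141, 0.001, 3.121]
contact_force: [-0.2, 0.0, 0.2]
grip_width: 0.3
```

Request:
drive_tool([
  [2,0,0,0],
  [2,0,0,0],
  [1,0,0,0],
  [0,0,0,0],
])

```text
time: 14.7
tool_pos: [470.8, 80.1, 67.0]
tcp_rot: [3.142, 0.0, 3.122]
contact_force: [-1.5, -0.3, 2.3]
grip_width: 0.4
```

Request:
drive_tool([
  [1,0,0,0],
  [1,0,0,0],
  [0,0,0,0],
])

```text
time: 15.0
tool_pos: [472.2, 80.1, 66.8]
tcp_rot: [3.142, -0.001, 3.122]
contact_force: [-2.3, -0.9, 2.2]
grip_width: 0.6
```

Request:
drive_tool([
  [1,0,0,0],
  [1,0,0,0],
  [0,0,0,0],
])

```text
time: 15.3
tool_pos: [472.6, 80.1, 66.6]
tcp_rot: [-3.141, -0.004, 3.122]
contact_force: [-7.7, -0.8, 6.1]
grip_width: 0.2
```

Request:
drive_tool([
  [1,0,0,0],
  [0,0,0,0],
])

```text
time: 15.5
tool_pos: [472.8, 80.1, 66.6]
tcp_rot: [-3.141, -0.006, 3.122]
contact_force: [-11.5, -2.1, 7.8]
grip_width: 0.4
```

The lever reached its stop, with force rising at x = 472.8, about where predicted. I back off and check.

Request:
drive_tool([
  [-8,0,0,0],
  [-12,0,0,0],
  [-10,0,10,0],
  [0,0,40,0],
  [0,0,40,0],
  [0,0,40,0],
  [-20,0,40,0],
  [-30,0,0,0],
  [-20,0,0,0],
  [0,0,0,0],
])

```text
time: 16.5
tool_pos: [374.3, 80.3, 237.5]
tcp_rot: [3.141, 0.002, 3.122]
contact_force: [-0.4, -0.9, 0.4]
grip_width: 0.6
```

```bash
python3 - <<'E'
from h import *
s=cap('scene','s8'); crop(s,230,170,430,320,4,'s8c')
c=cap('top','t8'); crop(c,240,170,400,290,5,'t8c')
A=lambda u,v,z: atz(c,240+u/5-.4,170+v/5-.4,z)
for u,v,z in [(83,68,218),(485,66,218),(105,195,95),(473,190,95)]: print(A(u,v,z).round(1))
print(readout.get_obs()['tool_pos'])
E
```

```text
[599.3 120.4 218. ]
[595.6 -74.6 218. ]
[558.6 120.6  95. ]
[556.5 -73.8  95. ]
[376.46271435  80.1659719  237.38576163]
```

View pics/s8c.png

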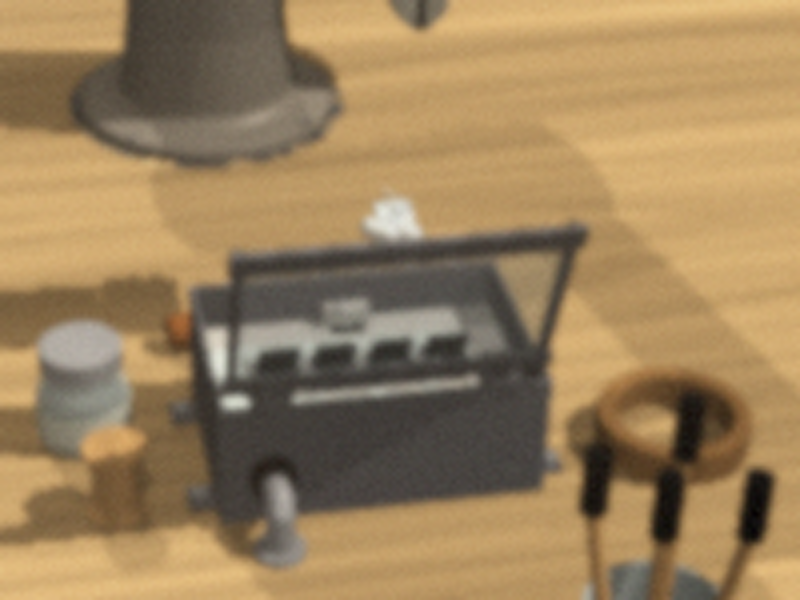

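View pics/t8c.png

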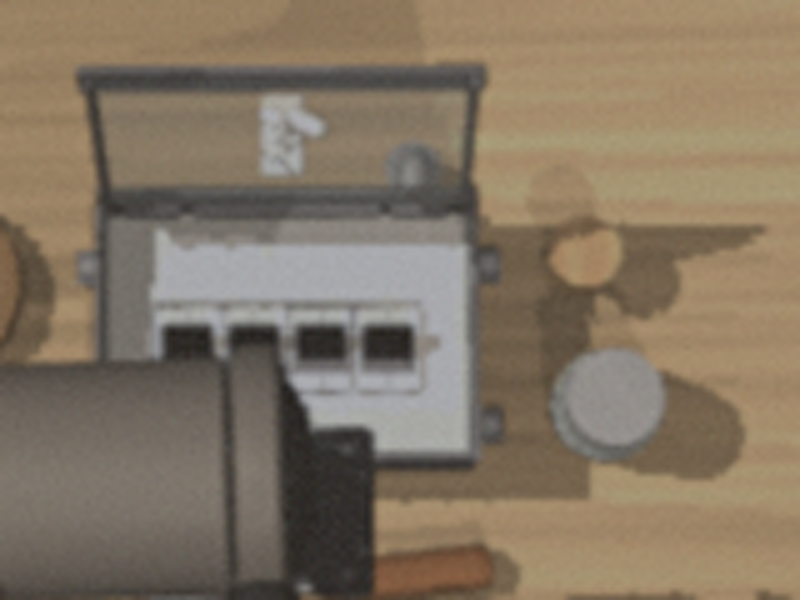

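All four levers now match, in the scene crop at y≈350 and in the top crop at y≈340. Next I go over and behind the open cover.

Request:
drive_tool([
  [0,-10,28,0],
  [30,-10,0,0],
  [30,-10,0,0],
  [30,-10,0,0],
  [30,-10,0,0],
  [30,-3,0,0],
  [30,0,0,0],
  [30,0,0,0],
  [30,0,0,0],
  [24,0,0,0],
  [0,0,0,0],
  [0,0,0,0],
])

```text
time: 17.8
tool_pos: [640.1, 27.0, 263.4]
tcp_rot: [3.141, -0.002, 3.121]
contact_force: [-0.5, -0.7, 0.2]
grip_width: 0.6
```

Request:
drive_tool([
  [0,0,-25,0],
  [0,0,-25,0],
  [0,0,-20,0],
  [0,0,-5,0],
  [0,0,0,0],
  [0,0,0,0],
])

```text
time: 18.4
tool_pos: [640.0, 27.1, 191.4]
tcp_rot: [-3.142, 0.002, 3.122]
contact_force: [0.2, -0.5, 0.6]
grip_width: -0.0
```

Request:
drive_tool([
  [-12,0,0,0],
  [-10,0,0,0],
  [-6,0,0,0],
  [-5,0,0,0],
  [-5,0,0,0],
  [-5,0,0,0],
  [0,0,0,0],
])

```text
time: 19.1
tool_pos: [596.1, 27.2, 190.1]
tcp_rot: [3.142, -0.0, 3.122]
contact_force: [0.7, 0.2, -0.1]
grip_width: 0.4
```

Request:
drive_tool([
  [-5,0,0,0],
  [-5,0,0,0],
  [-5,0,0,0],
  [-5,0,0,0],
  [-5,0,0,0],
  [-5,0,0,0],
  [-5,0,0,0],
])

```text
time: 19.8
tool_pos: [561.1, 27.2, 190.0]
tcp_rot: [3.141, 0.0, 3.122]
contact_force: [1.4, 0.6, 1.3]
grip_width: 0.3
```

```bash
python3 - <<'E'
from h import *
s=cap('scene','s9'); crop(s,230,120,430,270,4,'s9c')
E
```

```text
(no output)
```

View pics/s9c.png

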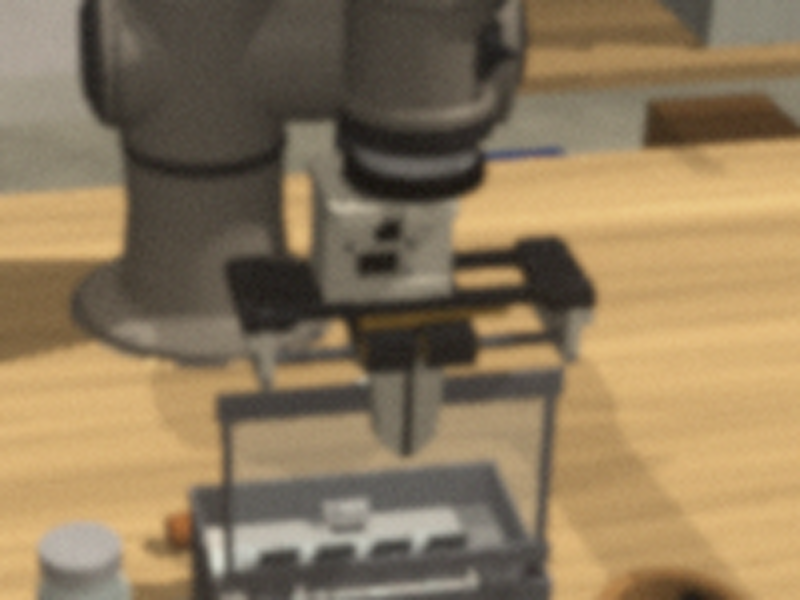

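The finger is behind the cover, which is near upright. I keep going along the arc.

Request:
drive_tool([
  [-5,0,0.4,0],
  [-5,0,0.4,0],
  [-5,0,0.4,0],
  [-5,0,0.4,0],
  [-5,0,0.2,0],
  [-5.4,0,-0.6,0],
  [-5.4,0,-0.8,0],
  [-5.4,0,-1.1,0],
  [-5.4,0,-1.4,0],
  [-5.4,0,-1.6,0],
])

```text
time: 20.85
tool_pos: [509.1, 27.1, 186.2]
tcp_rot: [3.141, 0.0, 3.122]
contact_force: [1.9, -0.0, -0.3]
grip_width: 0.6
```

Request:
drive_tool([
  [-5.3,0,-2.1,0],
  [-5.3,0,-2.3,0],
  [-5.3,0,-2.4,0],
  [-5.3,0,-2.6,0],
  [-5.3,0,-2.9,0],
  [-4.4,0,-3.6,0],
  [-4.4,0,-3.8,0],
  [-4.4,0,-4,0],
  [-4.4,0,-4.3,0],
  [-4.4,0,-4.5,0],
])

```text
time: 21.85
tool_pos: [461.6, 27.1, 153.5]
tcp_rot: [3.141, 0.002, 3.121]
contact_force: [7.0, 1.1, -2.7]
grip_width: 0.5
```

```bash
python3 - <<'E'
from h import *
s=cap('scene','s10'); crop(s,230,150,430,300,4,'s10c')
E
```

```text
(no output)
```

View pics/s10c.png

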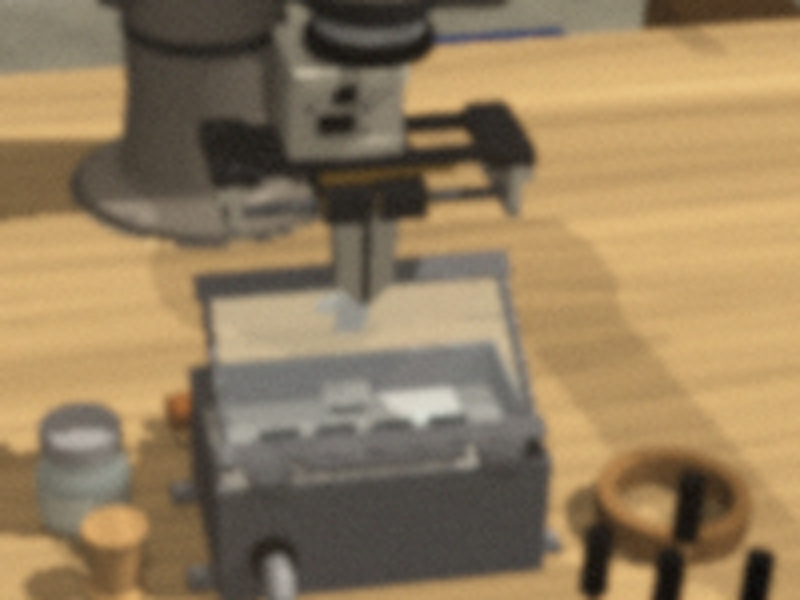

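A side force of 7 N suggests the fingertip is catching on the bar's inner step. I ease back 4 mm and keep a constant radius.

Request:
drive_tool([
  [3.5,0,-2,0],
  [-2.8,0,-4.1,0],
  [-2.5,0,-4.2,0],
  [-2.2,0,-4.3,0],
  [-2,0,-4.4,0],
])

```text
time: 22.4
tool_pos: [454.8, 27.1, 134.3]
tcp_rot: [3.141, 0.0, 3.122]
contact_force: [1.6, -0.2, 0.6]
grip_width: 0.4
```

Request:
drive_tool([
  [-1.7,0,-4.6,0],
  [-1.4,0,-4.6,0],
  [-1.2,0,-4.5,0],
])

```text
time: 22.7
tool_pos: [450.4, 27.2, 120.6]
tcp_rot: [3.141, -0.0, 3.122]
contact_force: [1.1, 0.6, 1.7]
grip_width: 0.4
```

Request:
drive_tool([
  [-0.8,0,-4.5,0],
  [-0.6,0,-4.5,0],
  [-0.4,0,-4,0],
  [-5,0,25,0],
  [-15,0,12,0],
  [0,0,-6,0],
  [0,0,-6,0],
  [0,0,-6,0],
])

```text
time: 23.5
tool_pos: [428.6, 27.1, 126.0]
tcp_rot: [3.141, -0.001, 3.121]
contact_force: [-1.3, 0.2, 1.7]
grip_width: 0.5
```

```bash
python3 - <<'E'
from h import *
s=cap('scene','s11'); crop(s,230,150,430,300,4,'s11c')
print(readout.get_obs()['tool_pos'],readout.get_obs()['contact_force'])
E
```

```text
[428.22003166  27.16054162 125.08817814] [-0.3294226   0.22589003 -0.21483649]
```

View pics/s11c.png

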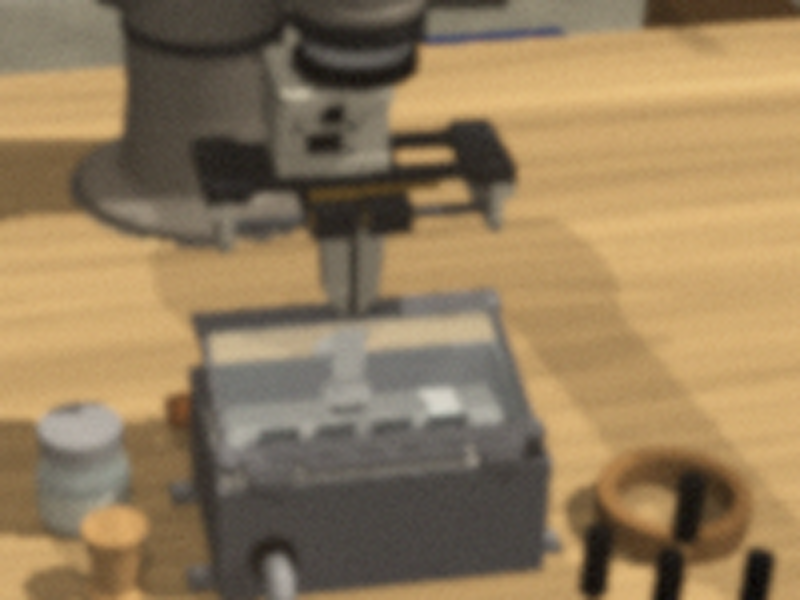

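The finger is on the bar now (crop 350, 310). I push down to the stop.

Request:
drive_tool([
  [0,0,-5,0],
  [0,0,-5,0],
  [0,0,-5,0],
  [0,0,-5,0],
  [0,0,-4,0],
  [0,0,-2,0],
  [0,0,0,0],
])

```text
time: 24.25
tool_pos: [428.8, 27.1, 100.8]
tcp_rot: [3.141, -0.0, 3.121]
contact_force: [-1.1, 0.4, 1.5]
grip_width: 0.4
```

Request:
drive_tool([
  [0.5,0,-2,0],
  [0.5,0,-2,0],
  [0,0,-1,0],
  [0,0,0,0],
])

```text
time: 24.65
tool_pos: [430.0, 27.1, 96.0]
tcp_rot: [3.142, 0.0, 3.122]
contact_force: [-0.5, 0.3, 1.5]
grip_width: 0.6
```

Request:
drive_tool([
  [0,0,-1.5,0],
  [0,0,-1,0],
  [0,0,0,0],
])

```text
time: 24.95
tool_pos: [430.1, 27.1, 93.5]
tcp_rot: [3.142, 0.0, 3.122]
contact_force: [-0.8, 0.7, 2.0]
grip_width: 0.4
```

Request:
drive_tool([
  [0,0,-1.5,0],
  [0,0,0,0],
  [0,0,0,0],
])

```text
time: 25.25
tool_pos: [430.1, 27.1, 92.6]
tcp_rot: [-3.142, 0.001, 3.122]
contact_force: [-2.9, -0.2, 7.9]
grip_width: 0.4
```

Request:
drive_tool([
  [0,0,-0.7,0],
  [0,0,0,0],
])

```text
time: 25.45
tool_pos: [430.1, 27.1, 92.4]
tcp_rot: [-3.142, 0.001, 3.122]
contact_force: [-4.6, -0.1, 15.4]
grip_width: 0.4
```

Request:
drive_tool([
  [0,0,-0.5,0],
  [0,0,0,0],
])

```text
time: 25.65
tool_pos: [430.1, 27.1, 92.3]
tcp_rot: [-3.141, 0.001, 3.122]
contact_force: [-7.2, 1.2, 20.2]
grip_width: 0.2
```

Same position and force as the press that triggered. I let go gently, straight up.

Request:
drive_tool([
  [0,0,2,0],
  [0,0,2,0],
  [0,0,3,0],
  [0,0,5,0],
  [0,0,10,0],
  [-20,0,30,0],
  [-30,0,30,0],
  [-20,0,20,0],
  [0,0,0,0],
  [0,0,0,0],
  [0,0,0,0],
  [0,0,0,0],
])

```text
time: 26.85
tool_pos: [360.2, 27.1, 192.0]
tcp_rot: [3.141, -0.002, 3.121]
contact_force: [0.3, -0.6, -0.3]
grip_width: 0.4
```

```bash
python3 chk.py s12
```

```text
((0.3887249372967432, 0.8701765915452881), 0.8368888036213784) [1249.977783203125, 1241.1357421875]
```

View pics/s12c.png

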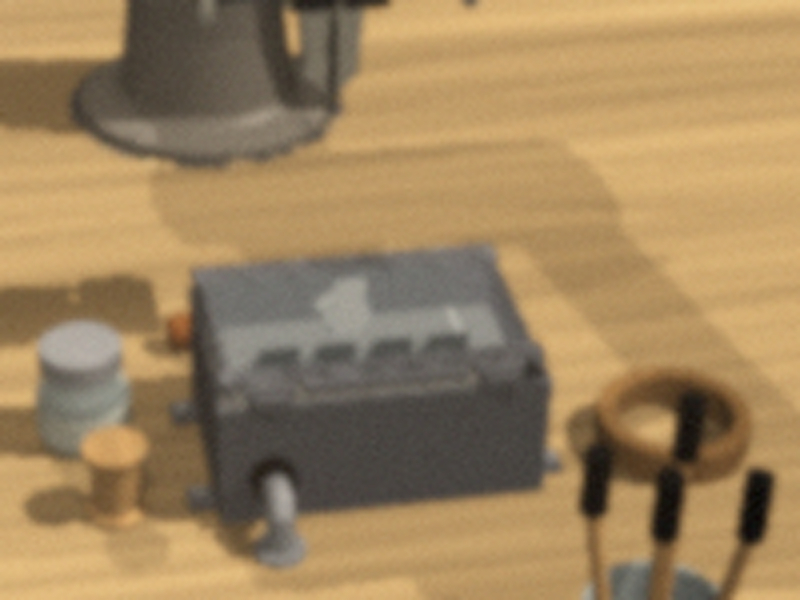

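The cover is shut and the four levers match. I wait another second with the arm further away, then check again from above.

Request:
drive_tool([
  [0,30,10,0],
  [0,40,0,0],
  [0,40,0,0],
  [0,40,0,0],
  [0,40,0,0],
  [0,40,0,0],
  [0,0,0,0],
  [0,0,0,0],
  [0,0,0,0],
  [0,0,0,0],
])

```text
time: 27.9
tool_pos: [360.1, 256.1, 202.6]
tcp_rot: [-3.141, -0.001, 3.12]
contact_force: [0.5, -1.0, -1.2]
grip_width: 0.5
```

```bash
python3 chk.py s13; python3 - <<'E'
from h import *
c=cap('top','t13'); a=load('top0')
print(np.median(a['depth'][256:262,290:310]),np.median(c['depth'][256:262,290:310]))
A=cv2.cvtColor(a['image'],6).astype(int);C=cv2.cvtColor(c['image'],6).astype(int)
cv2.imwrite('pics/t13v.png',np.hstack([a['image'][180:300,200:400],c['image'][180:300,200:400]]).repeat(2,0).repeat(2,1))
E
```

```text
((0.3746364575482133, 1.1967051123494556), 0.9041036661760307) [1251.971435546875, 1241.2896728515625]
1423.6655 1423.0208
```

View pics/t13v.png

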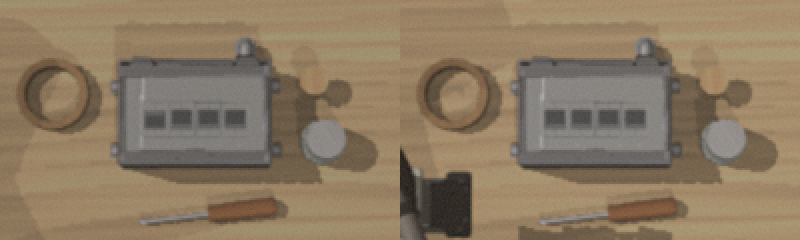

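Before (left) and after (right): the cover is shut at the same height, the four levers are level, and the tape, jar, reel and screwdriver haven't moved.

```bash
python3 -c "
from plant import job; print(job.close_job())"
```

```text
the job is handed in; nothing more can be done
None
```

The job is done and handed in at about 28 s. The cover popped open, I pushed the off breaker (the one at the box's +y end) over to its stop, then swung the cover down and pressed it until it latched.

**Last checks:**
- **Cover:** it stayed shut over two looks about 1 s apart. The bar's depth from above was 1423.0 mm, against 1423.7 mm at the start.
- **Levers:** all four look the same in both cameras.
- **Things lying about:** the tape roll, jar, reel and screwdriver look unmoved. I did not compare the glue bottle, brush and puppet head before and after; the arm did not work near them.

**What went less smoothly:**
- **Opening:** the first two presses, up to 14 N and 17.5 N, stopped just short of the trigger point and the cover stayed latched. The third press opened it at about 21 N, well above the stated 3 to 6 N.
- **Relatching:** the press that shut it took about 20 N.
- **Closing swing:** the fingertip caught briefly on the edge bar's step (about 7 N sideways), so I eased it back.
- **Disagreement in the checks:** the image-shift check on the cover's corner read about 1 pixel off. That patch included the lever I moved, so I relied on the depth readings instead.

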